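# Loosen the film cradle's knurled collar and open the cradle

## Robot

A 6-joint arm with a two-finger parallel gripper is mounted at the origin on a cart in front of the work surface, level with it; the furniture and walls round the work are solid. World frame = base frame: x ahead of the robot, y to its left, z up, the work surface at z = 0. Lengths are in mm, angles in rad, forces in N, time in s.
With the tool pointing down it reaches from about 300 to 775 mm from the base axis. Payload 14.6 kg.
Tool frame: the origin (TCP) lies midway between the tips of the shut fingers; the grasp point (between the pads) lies grasp_offset behind it (grasp_offset is the distance from the TCP to the grasp point, in mm); z points along the fingers, y is the line along which they close (so a half turn about z gives the same grasp; the last joint's range is limited). The gripper opens to 94 mm and grips with 3 to 60 N. Pads are 16 mm wide; open, the fingers measure 119 mm over their backs; the gripper's body (75 mm by 177 mm) begins 78 mm behind the grasp point.
Start: joints at [1.131, 0.3, 1.521, -0, 1.321, -0.067], TCP at [200.32, 512.212, 205.446] pointing down, gripper open.
Joint ranges: [-3.03, 3.03], [-0.79, 2.21], [0.23, 2.52], [-1.04, 4.18], [0, 3.07], [-2.55, 2.55]. Speed limits (rad/s): [2.22, 2.22, 2.57, 3.14, 3.14, 3.14].

## Interface

Orientations are given as [roll, pitch, yaw] about the fixed x, y, z axes, in that order (R = Rz(yaw) Ry(pitch) Rx(roll)).
In Python, from cell import * gives the robot as it stands. The module is installed in compiled form; this text tells all that it offers.
- The arm moves only by the shell command python3 -m jog 'ROWS' [FORCE]. ROWS is JSON, a list of rows, each a list of 3 entries, a list of its own where there are three numbers: the finger opening in mm, from 0 to 94, then the shift along the tool's x, y, z in units of 50 mm (1.0 is 50 mm), then the turn about the tool's z in units of 180 degrees (1.0 is 180 degrees). In form: [[fingers, [dx, dy, dz], twist], ...]. A call has 1 to 20 rows; each row shifts and turns the commanded pose from where the row before left it, along the tool's axes as they then stand; what a row does not reach is not made up. A row lasts 1/10 s, in which the tool goes at most 50 mm and 8.59 degrees, less where a joint would pass 70% of its speed; a pose out of reach is approached as far as the arm can. A call with a number of a shift or a turn outside -1 to 1 is refused whole. A call with a gripper value outside its range is refused whole. The fingers move at their own pace and stop on an object; FORCE is the grip in N (left out, the last holds). Time passes only in rows, so rows that do not move let the fingers close. It gives the time, the measured TCP pose, the force, the opening and the grip force at its end, in the units of the state.
- read_state(): the state, without advancing time (a new reading comes with each control period).
- camera(name): name is "side" or "top"; returns the picture (384x512x3 uint8, red, green, blue); there is no depth.
- calibration(name): a dict with "mtx" (3x3 intrinsics, pixels), "distortion" ([k1, k2, p1, p2, k3] as OpenCV has them; the pictures are not rectified), "cam_to_world" (4x4, takes a point from camera to world coordinates). Camera axes: x right, y down, z forward; pixel columns grow to the right and rows downward; lengths in mm; the calibration is good to about 2 mm. A picture is of the moment at which its call begins. calibration takes no time and is no camera call.
- sign_off(): hands the job in; it is judged then, once.
Trained networks look in the newest picture that a camera, given by its name, has taken for a name from the list of things; names that differ only in an ending like _2 or _b are one class to them, and where a whole thing is asked for, a point or a joint stands for the part that bears it (a point fixed in the world has none). Each returns a list of dicts, best first, with "conf" (0 to 1); they miss things now and then, are a little off and sometimes report something else, mostly with a low value. They report only what shows in the picture. A call takes as long as a camera call.
- regions_of(camera, query): "pixels" (384x512 bool, what is visible of it) and "rect" ([centre column, centre row, width, height] in pixels, round what is visible of it).
The state is a dict: "clock": time; "joints": joint angles; "qd": joint speeds; "effort": joint torques, N m; "eef_pos": TCP position; "eef_rot": TCP orientation; "wrist_force": force on the tool from outside, world axes, zero at the start; "moment": the same for the moment, N m; "finger_gap": finger opening in mm; "finger_force": force on a finger pad.
Only numpy, scipy, OpenCV 4.12 (cv2) and the standard library are available. Lean on these libraries where they do the work, as an engineer would, in place of code of your own. Each camera call takes 0.05 s, during which the arm holds its last target. There are 200 camera calls.

## Task

Open the film-roll cradle for a wider roll: with a fingertip, stroke the knurled rim of the black locking collar anticlockwise (seen from above) until its white line meets the red pointer, then count two full turns more and stop with the line at the pointer again; the sliding cheek is locked until then. Then push the sliding blue cheek with a fingertip away from the fixed cheek, fully home against its end stop, without turning the collar off its mark. Use touch alone: grasp and lift nothing, and leave the film roll and the other loose things where they stand.

Things in the scene. Friction and masses are not known exactly. Their poses are not given: they have to be found in the camera images.
- cradle: Fixed film-roll cradle. Origin: centre of underside, on the worktop; its x is the slide direction, from fixed cheek to end stop, away from the robot within 18 deg; z up. Aluminium base 280 (x) x 120 (y) x 12 mm, two rails along x (tops 24 mm up). Fixed blue cheek at the robot's end: 8 mm thick, 100 wide in y, centred at x = -130 mm, top 73 mm up. Collar axis starts at x = 27, y = 0.
- cheek (a joint): Slide of the sliding cheek along the cradle's x, m: 0 at the start (64 mm clear between the blue cheeks), 0.060 fully home at the end stop. Collar and red pointer ride on the same carriage. A pin under the collar locks it until about 1.75 turns past the mark; unlocked it needs about 8 N to slide and stays where it is left.
- cheek_top (a point): Middle of the upper edge of the sliding blue cheek, on the face that looks at the fixed cheek; push this face along the cradle's +x. Cheek 8 mm thick, 100 wide in y, top 77 mm above the worktop. The carriage (top 42 mm above the worktop) reaches from it to 33 mm beyond the collar axis and 47 mm to either side. Axes as the cradle's.
- collar (a joint): Turn of the black collar, rad, not wrapped: grows anticlockwise seen from above (loosening). 0: white line at the red pointer, tight; starts between -1.6 and -0.4. 12.57: two full turns past the mark, line at the pointer again. The collar climbs 4 mm a turn, takes about 0.05 N m to turn (1 N at the rim) and stays where it is left.
- collar_top (a point): Centre of the collar's flat top, on its axis, 76 mm above the worktop at joint 0 (hub and screw end stand up to 8 mm above it). Collar 22 mm thick, 96 mm in diameter over 28 upright ribs (too wide to grasp), side free all round: 12 mm of air below, 33 mm from rim to sliding cheek. Axes turn with the collar; the white line runs from the centre to the rim along its -x.
- pointer (a point): Top of the red pointer: an 8 mm wide red stripe in the middle of the sliding cheek, over its upper edge (77 mm above the worktop), down its collar side and along the carriage towards the collar. It stands 85 mm from the collar axis towards the cradle's -x and rides with the carriage.
- film_roll: White spare film roll, standing, 68 mm in diameter, 112 mm high, loose; origin at the centre of its underside. Bystander.
- orange_lid: Orange jar lid lying on the worktop, 120 mm in diameter, 21 mm high, loose; origin at the centre of its underside. Bystander.
- sauce_cup: Small white lidded sauce cup, 73 mm in diameter, 49 mm high, loose; origin at the centre of its underside. Bystander.
- snack_bottle: Small bottle with an orange cap, 58 mm in diameter, 182 mm high, loose; origin at the centre of its underside. Bystander.
- soda_can: Drinks can, brown and cream, 53 mm in diameter, 134 mm high, loose; origin at the centre of its underside. Bystander.

How it is judged (in metres and radians):
On the way:
1. the collar stands two full turns past its mark, white line at the red pointer (within 20 degrees), with the cheek still where it was (value of joint collar between 12.216 and 12.916 rad and value of joint cheek below 0.012 m), for 0.2 s.
At the end, for the whole second after the job is handed in: The sliding cheek is home at its end stop (within 4 mm), the collar rests two full turns past its mark (white line within 23 degrees of the pointer), and the loose bystanders are within 30 mm of where they stood (value of joint collar between 12.166 and 12.966 rad and value of joint cheek above 0.056 m and velocity of joint collar between -0.05 and 0.05 rad/s and distance of each of film_roll, orange_lid, sauce_cup, snack_bottle, soda_can from where it was at the start of the episode below 0.03 m); the robot touches nothing.
It fails at once if the collar is unscrewed more than half a turn too far and comes off its thread (value of joint collar above 15.7 rad).
It fails at once if the cheek is forced along while the collar is still tight (value of joint cheek above 0.012 m and value of joint collar below 10 rad).
It fails at once if a loose bystander is lifted, pushed away or tipped over (height (world z) of any of film_roll, orange_lid, sauce_cup, snack_bottle, soda_can above 0.02 m or distance of any of film_roll, orange_lid, sauce_cup, snack_bottle, soda_can from where it was at the start of the episode above 0.03 m or angle between any of film_roll, orange_lid, sauce_cup, snack_bottle, soda_can's own z axis and vertical above 0.4 rad).
It also fails if it takes over 61 s, if anything falls off the work surface, if the arm or the gripper's body presses on something with over 40 N, if the wrist force passes 120 N, or if a joint passes its speed limit or range.

## Working session

There is one attempt and no reset: what is moved stays moved. The work goes in short steps, Python scripts to look and compute and a shell command to move; the robot and the scene stay as the last step left them, time stands still between calls to the robot, and variables do not carry over. Pictures are saved under pics/ and viewed, at most 10 in all, crops included, and the job is handed in when it is done.

```bash
mkdir -p pics
python3 - <<'E'
from cell import *
import cv2,numpy as np
a=camera("top");b=camera("side")
cv2.imwrite("pics/t.png",cv2.resize(a[:,:,::-1],(800,600)));cv2.imwrite("pics/s.png",cv2.resize(b[:,:,::-1],(800,600)))
s=read_state();print(s)
for c in("top","side"):
  k=calibration(c);print(np.round(k["mtx"],1),k["distortion"],np.round(k["cam_to_world"],3))
E
```

```text
{'clock': 0.1, 'joints': array([ 1.13143497e+00,  3.00403940e-01,  1.52150000e+00, -3.47262971e-05,
        1.32070125e+00, -6.65782368e-02]), 'qd': array([ 2.94911413e-05, -1.08938650e-03, -1.46514503e-03,  1.24047850e-03,
       -3.14343051e-04,  8.43489618e-04]), 'effort': array([-7.93177260e-04, -5.32644510e+01, -3.53286624e+01,  7.09374086e-02,
        2.34804559e-02,  7.41341069e-06]), 'eef_pos': array([200.21733501, 512.01684713, 204.95746864]), 'eef_rot': array([-3.14058012e+00, -3.38003214e-05,  2.76881813e+00]), 'wrist_force': array([ 0.39357455, -1.13671666,  0.54587986]), 'moment': array([-0.02820299, -0.03434922,  0.0187365 ]), 'finger_force': 0.0, 'finger_gap': 93.60508551734104}
[[481.2   0.  258.7]
 [  0.  481.2 199.5]
 [  0.    0.    1. ]] [-0.04596764  0.          0.          0.          0.        ] [[ 7.600000e-02 -9.730000e-01  2.170000e-01  2.813100e+02]
 [-9.970000e-01 -7.500000e-02  1.200000e-02 -1.040340e+02]
 [ 5.000000e-03 -2.170000e-01 -9.760000e-01  1.396129e+03]
 [ 0.000000e+00  0.000000e+00  0.000000e+00  1.000000e+00]]
[[456.3   0.  262.4]
 [  0.  456.3 198.3]
 [  0.    0.    1. ]] [-0.11384283  0.          0.          0.          0.        ] [[-3.03000e-01 -5.50000e-01  7.78000e-01 -5.13062e+02]
 [-9.53000e-01  1.65000e-01 -2.55000e-01  2.74662e+02]
 [ 1.20000e-02 -8.19000e-01 -5.74000e-01  8.80654e+02]
 [ 0.00000e+00  0.00000e+00  0.00000e+00  1.00000e+00]]
```

View pics/t.png

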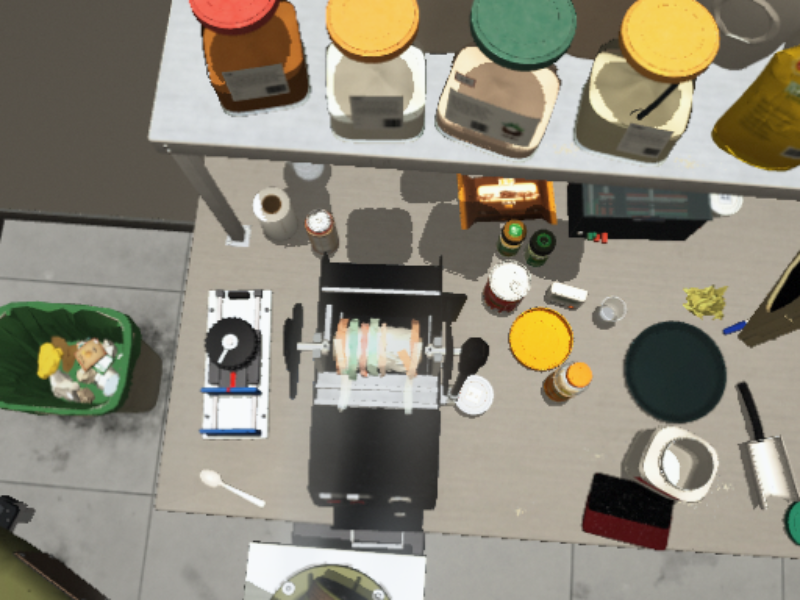

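View pics/s.png

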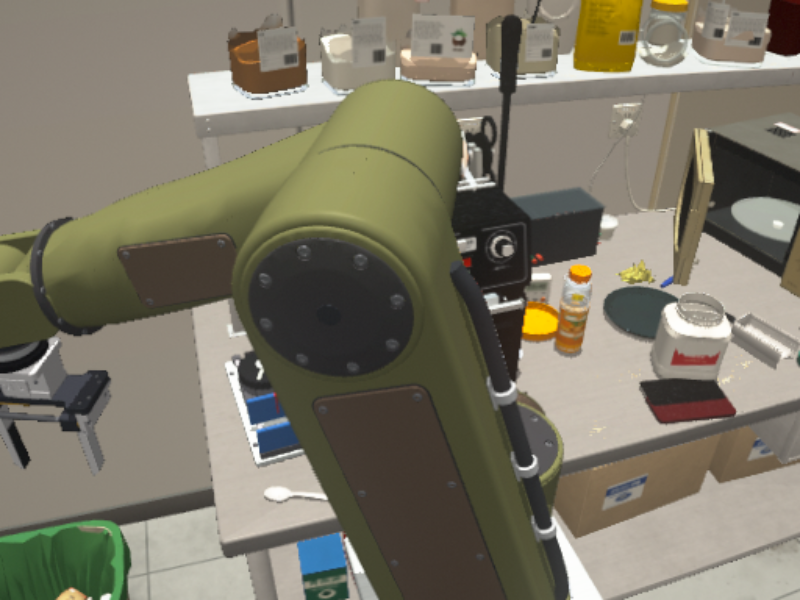

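The top view (800×600 scale) shows the cradle at the left. The collar is near (230,342), the sliding cheek at row 390, the fixed cheek at row 432, and the red pointer near (233,380). A roll holder stands to its right at columns 285–330, the film roll is at (275,212), and the side view is blocked by the arm. Next I measure.

```bash
cat > h.py <<'E'
from cell import *
import cv2,numpy as np
def ray(cam,u,v):
  k=calibration(cam);p=cv2.undistortPoints(np.array([[[u,v]]],float),k["mtx"],np.array(k["distortion"]))[0,0]
  T=k["cam_to_world"];return T[:3,3],T[:3,:3]@np.array([p[0],p[1],1])
def px(cam,u,v,z):
  o,d=ray(cam,u,v);return o+d*(z-o[2])/d[2]
def proj(cam,P):
  k=calibration(cam);W=np.linalg.inv(k["cam_to_world"])
  return cv2.projectPoints(np.array(P,float).reshape(-1,1,3),cv2.Rodrigues(W[:3,:3])[0],W[:3,3],k["mtx"],np.array(k["distortion"]))[0][:,0]
E
python3 - <<'E'
from h import *
a=camera("top")
c=a[175:290,115:195];cv2.imwrite("pics/t2.png",cv2.resize(c[:,:,::-1],None,fx=5.2,fy=5.2,interpolation=cv2.INTER_CUBIC))
for q,z in(("collar",75),("cheek",77),("cradle",10),("pointer",60),("film_roll",112),("soda_can",134),("orange_lid",21),("sauce_cup",49),("snack_bottle",182)):
  for r in regions_of("top",q)[:2]:
    print(q,round(r["conf"],2),np.round(r["rect"],1),np.round(px("top",r["rect"][0],r["rect"][1],z)))
    if q in("cradle","cheek","collar"):
      pts=np.argwhere(r["pixels"])[:,::-1].astype(np.float32); b=cv2.boxPoints(cv2.minAreaRect(pts)); print(np.round([px("top",*p,z)[:2] for p in b]))
E
```

```text
collar 0.72 [148.4 221.2  32.2  35.7] [490. 214.  75.]
[[491. 280.]
 [561. 224.]
 [501. 152.]
 [432. 208.]]
collar 0.72 [176.6 137.2  28.9  32.5] [741. 164.  75.]
[[771. 225.]
 [810. 166.]
 [715. 108.]
 [678. 167.]]
cheek 0.6 [148.6 227.6  39.   50.1] [471. 211.  77.]
[[537. 275.]
 [545. 171.]
 [408. 155.]
 [400. 256.]]
cradle 0.64 [152.9 233.1  48.8  94.5] [466. 212.  10.]
[[326. 268.]
 [608. 297.]
 [614. 169.]
 [332. 145.]]
pointer 0.71 [147.7 226.4  36.7  52.6] [477. 218.  60.]
film_roll 0.74 [175.1 137.8  29.5  33.1] [726. 160. 112.]
soda_can 0.6 [206.2 148.4  20.3  28.4] [695.  67. 134.]
orange_lid 0.69 [346.2 217.6  40.6  36.4] [ 553. -345.   21.]
sauce_cup 0.8 [305.3 253.3  26.8  23.8] [ 437. -229.   49.]
snack_bottle 0.74 [362.1 245.3  33.9  27. ] [ 453. -360.  182.]
snack_bottle 0.73 [175.3 138.5  22.7  38. ] [700. 145. 182.]
```

View pics/t2.png

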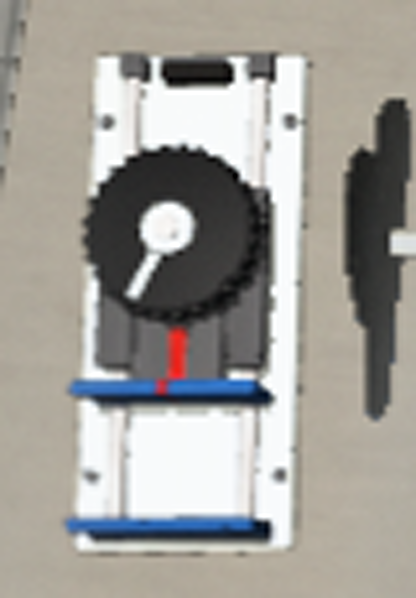

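The crop shows the white line at crop pixel (132,297) from a hub at (166,227). The pointer is on the cheek edge at (163,386), and the base corners are (97,55), (307,56), (293,548) and (75,548). I fit the cradle pose to these points.

```bash
cat >> h.py <<'E'
def cr(u,v): return (115+(u+.5)/5.2-.5,175+(v+.5)/5.2-.5)
E
python3 - <<'E'
from h import *
from scipy.optimize import least_squares
M=np.array([[140,60,12],[140,-60,12],[-140,-60,12],[-140,60,12],[-130,50,73],[-58,50,77],[-58,0,77],[27,0,84]],float)
I=np.array([cr(*p) for p in[(97,55),(307,56),(293,548),(75,548),(68,522),(70,388),(163,386),(166,227)]])
def w(q,M=M):
  c,s=np.cos(q[2]),np.sin(q[2]);return np.c_[q[0]+c*M[:,0]-s*M[:,1],q[1]+s*M[:,0]+c*M[:,1],M[:,2]]
f=lambda q:(proj("top",w(q))-I).ravel()
r=least_squares(f,[470,215,0.1],loss="soft_l1");print(r.x,np.round(r.fun.reshape(-1,2),1))
C=w(r.x,np.array([[27,0,76.]]))[0];print("collar",C,"hub px",px("top",*cr(166,227),84))
e=px("top",*cr(132,297),75);d=e[:2]-C[:2];print("line end",e,"r",np.hypot(*d))
print("theta",np.arctan2(d[1],d[0])-(r.x[2]+np.pi))
print("reach",np.hypot(*C[:2]),"cheek",w(r.x,np.array([[-62,0,77.],[-62,25,60]])))
E
```

```text
[4.69811347e+02 2.15707681e+02 8.71893035e-02] [[ 0.1 -0. ]
 [ 0.  -0.7]
 [ 0.2  0.1]
 [ 0.1  0.4]
 [-0.5  0.5]
 [-0.1 -0.2]
 [ 0.1  0. ]
 [ 0.1 -0.2]]
collar [496.70878571 218.05881095  76.        ] hub px [495.98592414 218.27989836  84.        ]
line end [458.32557419 233.90389925  75.        ] r 41.52514599407544
theta -0.47869232994904776
reach 542.4659093714273 cheek [[408.04685933 210.3087909   77.        ]
 [405.8698874  235.2138264   60.        ]]
```

```bash
cat >> h.py <<'E'
def rel(z0=None):
  s=read_state();d=s["eef_pos"]-np.array([469.811,215.708,0]);c,n=np.cos(.0872),np.sin(.0872)
  print("t",round(s["clock"],2),"rel collar (cradle axes)",np.round([c*d[0]+n*d[1]-27,-n*d[0]+c*d[1],d[2]],1),"yaw",round(s["eef_rot"][2],3),"F",np.round(s["wrist_force"],1),"gap",round(s["finger_gap"],1))
E
python3 -m jog '[[0,[0,0,0],-0.0366],[0,[0,0,0],-0.0366],[0,[0,0,0],-0.0366],[0,[0,0,0],-0.0366],[0,[-0.77,-0.64,0],0],[0,[-0.77,-0.64,0],0],[0,[-0.77,-0.64,0],0],[0,[-0.77,-0.64,0],0],[0,[-0.77,-0.64,0],0],[0,[-0.77,-0.64,0],0],[0,[-0.77,-0.64,0],0],[0,[0,0,0],0]]' 10
python3 -c "
from h import *
rel()"
```

```text
clock: 1.8
eef_pos: [491.5, 309.2, 205.0]
eef_rot: [-3.141, 0.0, -3.06]
wrist_force: [-0.8, 0.7, -1.2]
finger_gap: 2.1
finger_force: 0.0
t 1.8 rel collar (cradle axes) [  2.8  91.3 205. ] yaw -3.06 F [-0.8  0.7 -1.2] gap 2.1
```

```bash
python3 -m jog '[[0,[0.05,0,0.7],0],[0,[0,0,0.7],0],[0,[0,0,0.7],0],[0,[0,0,0.7],0],[0,[0,0,0.14],0],[0,[0,-0.4,0],0],[0,[0,0,0],0]]'
python3 -c "
from h import *
rel()
a=camera('top')[175:290,115:195];cv2.imwrite('pics/t3.png',cv2.resize(a[:,:,::-1],None,fx=5.2,fy=5.2,interpolation=cv2.INTER_CUBIC))"
```

```text
clock: 2.5
eef_pos: [487.5, 291.9, 59.5]
eef_rot: [3.142, 0.001, -3.055]
wrist_force: [-0.2, 0.0, 0.3]
finger_gap: 0.5
finger_force: 0.0
t 2.5 rel collar (cradle axes) [-2.8 74.4 59.5] yaw -3.055 F [-0.2  0.   0.3] gap 0.5
```

View pics/t3.png

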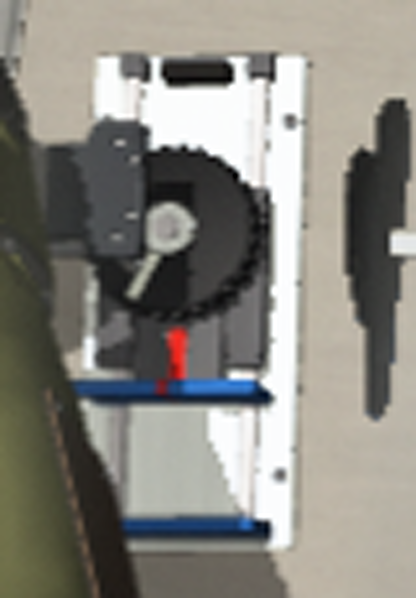

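The gripper is at the left of the collar, and the white line stays visible at (135,295). I now probe inwards for contact.

```bash
for i in 1; do
python3 -m jog '[[0,[-0.06,-0.22,0],0],[0,[0,0,0],0]]'; done
python3 -m jog '[[0,[0,-0.06,0],0],[0,[0,0,0],0]]'
python3 -m jog '[[0,[0,-0.04,0],0],[0,[0,0,0],0]]'
python3 -c "
from h import *
rel()"
```

```text
clock: 2.75
eef_pos: [491.7, 281.5, 59.2]
eef_rot: [3.141, 0.001, -3.055]
wrist_force: [0.7, 0.4, -0.2]
finger_gap: 0.1
finger_force: 0.0
clock: 2.95
eef_pos: [491.6, 279.2, 58.8]
eef_rot: [3.141, 0.001, -3.055]
wrist_force: [-0.1, 1.0, 1.0]
finger_gap: 0.6
finger_force: 0.6
clock: 3.15
eef_pos: [491.7, 278.5, 59.0]
eef_rot: [3.139, 0.001, -3.054]
wrist_force: [-1.2, 10.3, 2.4]
finger_gap: 0.4
finger_force: 5.5
t 3.15 rel collar (cradle axes) [ 0.2 60.6 59. ] yaw -3.054 F [-1.2 10.3  2.4] gap 0.4
```

```bash
cat >> h.py <<'E'
def theta(th0,save=None):
  # collar angle near guess th0, from the bright line in the top view (cheek at 0)
  a=camera("top");g=a.min(axis=2).astype(float);C=np.array([496.71,218.06]);best=[]
  t=np.linspace(th0-1.2,th0+1.2,481)
  for x in t:
    z=76+4*x/6.283;u=np.array([np.cos(x+.0872+np.pi),np.sin(x+.0872+np.pi)])
    P=[[*(C+u*r),z] for r in np.linspace(22,42,21)]
    q=proj("top",P).astype(np.float32);best.append(cv2.remap(g,q[:,0].copy(),q[:,1].copy(),cv2.INTER_LINEAR)[:,0].mean() if 0 else cv2.remap(g.astype(np.float32),q[:,0:1].copy(),q[:,1:2].copy(),cv2.INTER_LINEAR).mean())
  b=np.array(best);w=np.clip(b-b.max()*.8,0,None);w[abs(t-t[b.argmax()])>.3]=0
  print("theta",round((t*w).sum()/w.sum(),3),"score",round(b.max()),"median",round(np.median(b)))
  if save:cv2.imwrite("pics/"+save,cv2.resize(a[175:290,115:195,::-1],None,fx=5.2,fy=5.2,interpolation=cv2.INTER_CUBIC))
E
python3 -c "
from h import *
theta(-.5)"
python3 -m jog '[[0,[0.16,0,0],0],[0,[0.16,-0.016,0],0],[0,[0.16,-0.042,0],0],[0,[0.15,-0.07,0],0],[0,[0.13,-0.09,0],0],[0,[0,0,0],0]]'
python3 -c "
from h import *
rel();theta(0)"
```

```text
theta -0.486 score 162 median 32
clock: 3.8
eef_pos: [454.0, 262.5, 58.5]
eef_rot: [-3.141, -0.001, -3.054]
wrist_force: [-1.2, 0.2, 0.5]
finger_gap: 0.5
finger_force: 0.7
t 3.8 rel collar (cradle axes) [-38.6  48.   58.5] yaw -3.054 F [-1.2  0.2  0.5] gap 0.5
theta 0.16 score 83 median 52
```

```bash
python3 -m jog '[[0,[0,0.48,0],0],[0,[-0.86,0,0],0],[0,[-0.86,0,0],0],[0,[0.11,-0.30,0],0],[0,[0.11,-0.19,0],0],[0,[0.13,0.09,0],0],[0,[0.15,0.07,0],0],[0,[0.15,0.04,0],0],[0,[0.16,0.015,0],0],[0,[0.16,0,0],0],[0,[0.16,0,0],0],[0,[0.16,-0.015,0],0],[0,[0.15,-0.04,0],0],[0,[0.15,-0.07,0],0],[0,[0.13,-0.09,0],0],[0,[0,0.3,0],0],[0,[0,0,0],0]]'
python3 -c "
from h import *
rel();theta(1.2);theta(1.6,'t4.png')"
```

```text
clock: 5.55
eef_pos: [453.0, 278.2, 58.8]
eef_rot: [3.141, 0.001, -3.054]
wrist_force: [0.1, 0.1, -0.6]
finger_gap: 0.7
finger_force: 0.0
t 5.55 rel collar (cradle axes) [-38.3  63.7  58.8] yaw -3.054 F [ 0.1  0.1 -0.6] gap 0.7
theta 2.236 score 225 median 54
theta 2.236 score 225 median 55
```

View pics/t4.png

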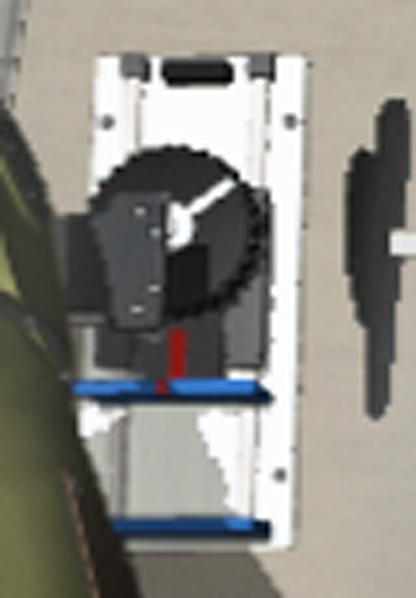

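The white line now points up-right, from (180,225) to (233,182), giving theta ≈ 2.24. A stroke turns the collar about 1.8 rad, so I repeat it.

```bash
python3 -m jog '[[0,[0,0.18,0],0],[0,[-0.86,0,0],0],[0,[-0.86,0,0],0],[0,[0.11,-0.30,0],0],[0,[0.11,-0.18,0],0],[0,[0.13,0.09,0],0],[0,[0.15,0.07,0],0],[0,[0.15,0.04,0],0],[0,[0.16,0.015,0],0],[0,[0.16,0,0],0],[0,[0.16,0,0],0],[0,[0.16,-0.015,0],0],[0,[0.15,-0.04,0],0],[0,[0.15,-0.07,0],0],[0,[0.13,-0.09,0],0],[0,[0,0.3,0],0],[0,[0,0,0],0]]'
python3 -c "
from h import *
rel();theta(4.0)"
python3 -m jog '[[0,[0,0.18,0],0],[0,[-0.86,0,0],0],[0,[-0.86,0,0],0],[0,[0.11,-0.30,0],0],[0,[0.11,-0.18,0],0],[0,[0.13,0.09,0],0],[0,[0.15,0.07,0],0],[0,[0.15,0.04,0],0],[0,[0.16,0.015,0],0],[0,[0.16,0,0],0],[0,[0.16,0,0],0],[0,[0.16,-0.015,0],0],[0,[0.15,-0.04,0],0],[0,[0.15,-0.07,0],0],[0,[0.13,-0.09,0],0],[0,[0,0.3,0],0],[0,[0,0,0],0]]'
python3 -c "
from h import *
rel();theta(5.8)"
```

```text
clock: 7.35
eef_pos: [452.9, 278.5, 58.9]
eef_rot: [3.141, 0.001, -3.053]
wrist_force: [-0.2, 0.3, 0.6]
finger_gap: 0.1
finger_force: 0.0
t 7.35 rel collar (cradle axes) [-38.4  64.   58.9] yaw -3.053 F [-0.2  0.3  0.6] gap 0.1
theta 3.983 score 168 median 65
clock: 9.1
eef_pos: [452.9, 278.5, 58.9]
eef_rot: [3.141, 0.001, -3.053]
wrist_force: [0.1, -0.4, 0.2]
finger_gap: 0.5
finger_force: 0.0
t 9.1 rel collar (cradle axes) [-38.4  64.   58.9] yaw -3.053 F [ 0.1 -0.4  0.2] gap 0.5
theta 5.941 score 87 median 71
```

```bash
python3 -m jog '[[0,[0,0.18,0],0],[0,[-0.86,0,0],0],[0,[-0.86,0,0],0],[0,[0.11,-0.30,0],0],[0,[0.11,-0.18,0],0],[0,[0.13,0.09,0],0],[0,[0.15,0.07,0],0],[0,[0.15,0.04,0],0],[0,[0.16,0.015,0],0],[0,[0.16,0,0],0],[0,[0.16,0,0],0],[0,[0.16,-0.015,0],0],[0,[0.15,-0.04,0],0],[0,[0.15,-0.07,0],0],[0,[0.13,-0.09,0],0],[0,[0,0.3,0],0],[0,[0,0,0],0]]'
python3 -c "
from h import *
rel();theta(7.5)"
python3 -m jog '[[0,[0,0.18,0],0],[0,[-0.86,0,0],0],[0,[-0.86,0,0],0],[0,[0.11,-0.30,0],0],[0,[0.11,-0.18,0],0],[0,[0.13,0.09,0],0],[0,[0.15,0.07,0],0],[0,[0.15,0.04,0],0],[0,[0.16,0.015,0],0],[0,[0.16,0,0],0],[0,[0.16,0,0],0],[0,[0.16,-0.015,0],0],[0,[0.15,-0.04,0],0],[0,[0.15,-0.07,0],0],[0,[0.13,-0.09,0],0],[0,[0,0.3,0],0],[0,[0,0,0],0]]'
python3 -c "
from h import *
rel();theta(9.2)"
```

```text
clock: 10.85
eef_pos: [452.8, 278.5, 58.9]
eef_rot: [3.141, 0.001, -3.053]
wrist_force: [0.3, 0.1, 0.2]
finger_gap: 0.5
finger_force: 0.0
t 10.85 rel collar (cradle axes) [-38.5  64.   58.9] yaw -3.053 F [0.3 0.1 0.2] gap 0.5
theta 7.565 score 232 median 50
clock: 12.6
eef_pos: [452.9, 278.5, 58.8]
eef_rot: [3.141, 0.001, -3.053]
wrist_force: [0.2, 0.5, -0.5]
finger_gap: 0.2
finger_force: 0.0
t 12.6 rel collar (cradle axes) [-38.4  64.   58.8] yaw -3.053 F [ 0.2  0.5 -0.5] gap 0.2
theta 9.41 score 230 median 49
```

```bash
python3 -m jog '[[0,[0,0.18,0],0],[0,[-0.86,0,0],0],[0,[-0.86,0,0],0],[0,[0.11,-0.30,0],0],[0,[0.11,-0.18,0],0],[0,[0.13,0.09,0],0],[0,[0.15,0.07,0],0],[0,[0.15,0.04,0],0],[0,[0.16,0.015,0],0],[0,[0.16,0,0],0],[0,[0.16,0,0],0],[0,[0,0.265,0],0],[0,[0,0,0],0]]'
python3 -c "
from h import *
rel();theta(10.5)"
python3 -m jog '[[0,[-0.565,0,0],0],[0,[-0.565,0,0],0],[0,[0.11,-0.30,0],0],[0,[0.11,-0.18,0],0],[0,[0.13,0.09,0],0],[0,[0.15,0.07,0],0],[0,[0.15,0.04,0],0],[0,[0.16,0.015,0],0],[0,[0.16,0,0],0],[0,[0.16,0,0],0],[0,[0,0.265,0],0],[0,[0,0,0],0]]'
python3 -c "
from h import *
rel();theta(11.6,'t5.png')"
```

```text
clock: 13.95
eef_pos: [481.4, 289.9, 58.8]
eef_rot: [3.141, 0.0, -3.053]
wrist_force: [-0.6, 0.8, -0.2]
finger_gap: 0.6
finger_force: 0.0
t 13.95 rel collar (cradle axes) [-9.  72.9 58.8] yaw -3.053 F [-0.6  0.8 -0.2] gap 0.6
theta 11.474 score 94 median 74
clock: 15.2
eef_pos: [481.5, 289.5, 58.7]
eef_rot: [-3.141, 0.0, -3.054]
wrist_force: [-0.4, -0.1, 0.8]
finger_gap: 0.5
finger_force: 0.0
t 15.2 rel collar (cradle axes) [-8.9 72.4 58.7] yaw -3.054 F [-0.4 -0.1  0.8] gap 0.5
theta 11.453 score 82 median 70
```

View pics/t5.png

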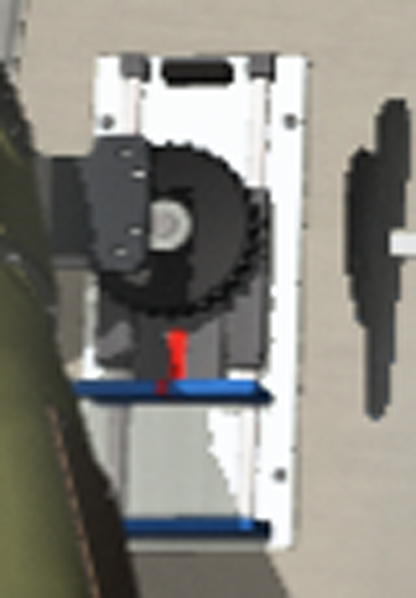

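The line is hidden under the gripper at the collar's left, and the cheek is unmoved. I back off to see it.

```bash
python3 -m jog '[[0,[0,0.8,0],0],[0,[0,0.4,0],0],[0,[0,0,0],0]]' | head -2
python3 -c "
from h import *
rel();theta(11.5)"
```

```text
clock: 15.55
eef_pos: [476.5, 349.8, 58.2]
t 15.55 rel collar (cradle axes) [ -8.7 133.   58.2] yaw -3.053 F [ 0.4 -1.1 -0.5] gap 0.6
theta 11.544 score 237 median 53
```

```bash
python3 -m jog '[[0,[-0.565,0,0],0],[0,[-0.565,-0.6,0],0],[0,[0,-0.6,0],0],[0,[0.11,-0.30,0],0],[0,[0.11,-0.18,0],0],[0,[0.13,0.09,0],0],[0,[0.15,0.07,0],0],[0,[0.15,0.04,0],0],[0,[0.16,0.015,0],0],[0,[0.16,0,0],0],[0,[0.11,0,0],0],[0,[0,0.265,0],0],[0,[0,0.8,0],0],[0,[0,0.4,0],0],[0,[0,0,0],0],[0,[0,0,0],0]]' | head -2
python3 -c "
from h import *
rel();theta(12.5,'t6.png')"
```

```text
clock: 17.2
eef_pos: [479.0, 348.3, 58.1]
t 17.2 rel collar (cradle axes) [ -6.3 131.3  58.1] yaw -3.054 F [-0.7 -0.1 -0.4] gap 0.2
theta 12.593 score 223 median 61
```

View pics/t6.png

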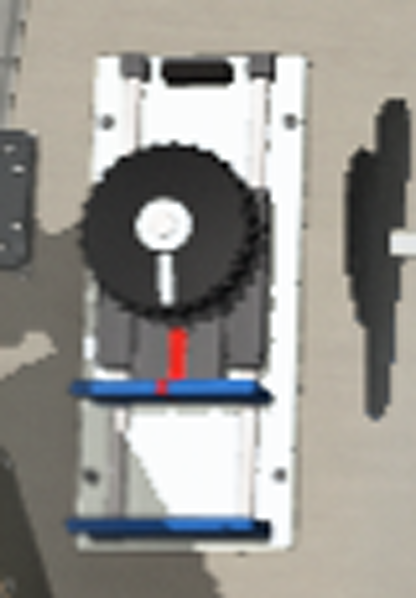

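The line now lies on the pointer ((166,300) toward (177,330)), giving theta ≈ 12.59. Next I place the fingertip between the cheeks.

```bash
python3 -m jog '[[0,[0,0,-0.62],0],[0,[0,0,-0.62],0],[0,[0.53,-0.617,0],0],[0,[0.53,-0.617,0],0],[0,[0.53,-0.617,0],0],[0,[0.53,-0.617,0],0],[0,[0,0,0],0]]' | head -2
python3 -c "
from h import *
rel()"
```

```text
clock: 17.95
eef_pos: [382.2, 213.2, 120.3]
t 17.95 rel collar (cradle axes) [-114.5    5.1  120.3] yaw -3.057 F [0.3 0.3 0.3] gap 0.8
```

```bash
python3 -m jog '[[0,[0,0,0.5],0],[0,[0,0,0.5],0],[0,[0,0,0.5],0],[0,[-0.3,0,0],0],[0,[0,0,0],0]]'
python3 -m jog '[[0,[-0.1,0,0],0],[0,[-0.1,0,0],0],[0,[-0.1,0,0],0],[0,[-0.1,0,0],0],[0,[0,0,0],0]]'
python3 -c "
from h import *
rel()"
```

```text
clock: 18.45
eef_pos: [400.0, 217.4, 44.8]
eef_rot: [-3.141, -0.001, -3.056]
wrist_force: [0.1, 0.8, -0.0]
finger_gap: 0.4
finger_force: 0.0
clock: 18.95
eef_pos: [418.6, 219.1, 45.3]
eef_rot: [-3.141, -0.002, -3.055]
wrist_force: [-3.7, -1.3, -2.7]
finger_gap: 0.3
finger_force: 2.2
t 18.95 rel collar (cradle axes) [-77.7   7.9  45.3] yaw -3.055 F [-3.7 -1.3 -2.7] gap 0.3
```

It slides freely, with about 40 mm still to go.

```bash
python3 -m jog '[[0,[-0.1,0,0],0],[0,[-0.1,0,0],0],[0,[-0.1,0,0],0],[0,[-0.1,0,0],0],[0,[-0.1,0,0],0],[0,[-0.1,0,0],0],[0,[-0.1,0,0],0],[0,[0,0,0],0]]'
python3 -m jog '[[0,[-0.08,0,0],0],[0,[0,0,0],0]]'
python3 -m jog '[[0,[-0.05,0,0],0],[0,[0,0,0],0]]'
python3 -c "
from h import *
rel()"
```

```text
clock: 19.75
eef_pos: [453.7, 222.3, 45.4]
eef_rot: [-3.141, -0.001, -3.055]
wrist_force: [-4.0, -2.1, -3.7]
finger_gap: 0.5
finger_force: 2.0
clock: 19.95
eef_pos: [457.5, 222.6, 45.4]
eef_rot: [-3.141, -0.002, -3.055]
wrist_force: [-4.2, -1.9, -3.0]
finger_gap: 0.3
finger_force: 2.5
clock: 20.15
eef_pos: [457.5, 222.6, 45.4]
eef_rot: [-3.14, -0.007, -3.055]
wrist_force: [-24.9, -4.4, 12.6]
finger_gap: 0.4
finger_force: 12.8
t 20.15 rel collar (cradle axes) [-38.7   7.9  45.4] yaw -3.055 F [-24.9  -4.4  12.6] gap 0.4
```

The slide is against its stop: force jumped to 25 N with no travel. I back off, lift clear and check.

```bash
python3 -m jog '[[0,[0.2,0,0],0],[0,[0.3,0,0],0],[0,[0,0,-0.8],0],[0,[0,0,-0.8],0],[0,[0,0,-0.8],0],[0,[0.3,0.9,0],0],[0,[0,0.9,0],0],[0,[0,0.9,0],0],[0,[0,0.9,0],0],[0,[0,0,0],0],[0,[0,0,0],0]]'
python3 -c "
from h import *
a=camera('top');cv2.imwrite('pics/t7.png',cv2.resize(a[120:300,110:240,::-1],None,fx=3.3,fy=3.3,interpolation=cv2.INTER_CUBIC))
for q,z in(('film_roll',112),('soda_can',134),('orange_lid',21),('sauce_cup',49),('snack_bottle',182)):
  for r in regions_of('top',q)[:1]: print(q,np.round(px('top',*r['rect'][:2],z)))
rel()"
```

```text
clock: 21.25
eef_pos: [404.9, 399.5, 165.6]
eef_rot: [3.141, 0.001, -3.053]
wrist_force: [-0.2, -0.4, 0.1]
finger_gap: 0.5
finger_force: 0.0
film_roll [724. 158. 112.]
soda_can [693.  69. 134.]
orange_lid [ 549. -342.   21.]
sauce_cup [ 431. -232.   49.]
snack_bottle [ 453. -362.  182.]
t 21.55 rel collar (cradle axes) [-75.2 187.6 165.8] yaw -3.056 F [0.3 0.2 0. ] gap 0.6
```

View pics/t7.png

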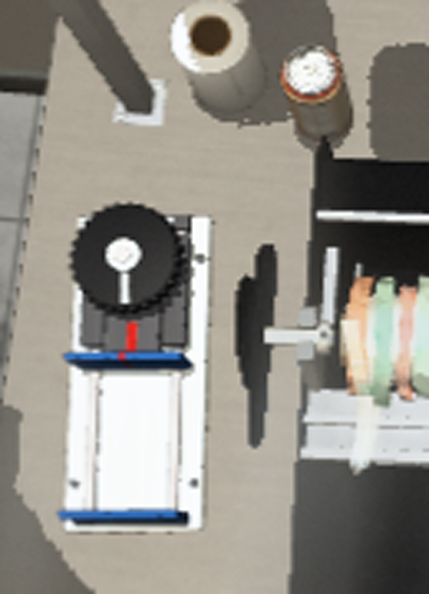

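The cheek (row 358) is home, with the white line (124,285) still in line with the pointer (131,335). The bystanders are unmoved and the arm is clear.

```bash
python3 -c "
from cell import *
print(sign_off())"
```

```text
the job is handed in; nothing more can be done
None
```

The job is handed in: the collar measured 12.59 rad (two turns past its mark), its line was still at the pointer after the push, the sliding cheek is home against its stop, and the bystanders are where they stood.

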